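Bring the knobbed spice tin to the front of the carousel and press its lid home

ROBOT

A 6-joint arm with a two-finger parallel gripper is mounted at the origin on the work surface. World frame = base frame: x ahead of the robot, y to its left, z up, the work surface at z = 0. Lengths are in m, angles in rad, forces in N, time in s.
With the tool pointing down it reaches from about 0.325 to 0.9 m from the base axis. Payload 6.1 kg.
Tool frame: the origin (TCP) lies midway between the tips of the shut fingers; the grasp point (between the pads) lies 19 mm behind it; z points along the fingers, y is the direction in which the jaws open and shut (so a half turn about z gives the same grasp; the last joint's range is limited). The gripper opens to 87 mm and grips with 3 to 60 N. Pads are 19 mm wide; open, the fingers measure 117 mm over their backs; the gripper's body (75 mm by 190 mm) begins 51 mm behind the grasp point.
Start: joints at [-1.266, 0.22, 1.526, -0, 1.395, -0.126], TCP at [0.261, -0.568, 0.196] pointing down, gripper open.
Joint ranges: [-2.98, 2.98], [-0.91, 2.08], [0.09, 2.57], [-1.24, 4.39], [0.2, 2.65], [-2.68, 2.68]. Speed limits (rad/s): [2.57, 2.57, 3.01, 3.14, 3.14, 3.14].

INTERFACE

Orientations are given as a unit quaternion [x, y, z, w].
In Python, from rig import bot gives the robot as it stands.
- The arm moves only by the tool drive_tool, never from a script. Its argument "motion" is a list that holds one entry, the list of rows, each a list of 4 numbers: the shift along the tool's x, y, z in units of 0.3 m (1.0 is 0.3 m), then the turn about the tool's z in units of 45 degrees (1.0 is 45 degrees). In form: [[[tx, ty, tz, turn], ...]]. A call has 1 to 12 rows; each row shifts and turns the commanded pose from where the row before left it, along the tool's axes as they then stand; what a row does not reach is not made up. A row lasts 1/10 s, in which the tool goes at most 50 mm and 8.59 degrees, less where a joint would pass 70% of its speed; a pose out of reach is approached as far as the arm can. A call with a number of a shift or a turn outside -1 to 1 is refused whole. A call with a gripper value outside its range is refused whole. "jaw" is the opening, from -1 (shut) to 1 (fully open), set as the call begins (left out, the last holds). The fingers move at their own pace and stop on an object; "force" is the grip in N (left out, the last holds). Time passes only in rows, so rows that do not move let the fingers close. It gives the time, the measured TCP pose, the force and the opening at its end, in the units of the state.
- bot.observe(): the state, without advancing time (a new reading comes with each control period).
- bot.get_image(name): name is "side" or "top"; returns (picture, depth): 420x560x3 uint8, red, green, blue; 420x560 float32, m along the optical axis (not along the pixel's ray), 0 where there is no reading.
- bot.calibration(name): a dict with "camera_matrix" (3x3 intrinsics, pixels), "k1" (the pictures are not rectified: a ray, as slopes to the right and down, at radius r is drawn at 1 + k1 r^2 times it, then the intrinsics apply), "origin" and "attitude" of the camera in the world. Camera axes: x right, y up, looking along -z (the intrinsics and any distortion apply to the point x, -y, -z); pixel columns grow to the right and rows downward; lengths in m; the calibration is good to about 2 mm. A picture is of the moment at which its call begins. calibration takes no time and is no camera call.
- bot.hand_in(): hands the job in, once; it reports no verdict.
Trained networks look in the newest picture that a camera, given by its name, has taken for a name from the list of things; names that differ only in an ending like _2 or _b are one class to them, and where a whole thing is asked for, a point or a joint stands for the part that bears it (a point fixed in the world has none). Each returns a list of dicts, best first, with "confidence" (0 to 1); they miss things now and then, are a little off and sometimes report something else, mostly with a low value. They report only what shows in the picture. A call takes as long as a camera call.
- bot.masks_of(target, camera): "region" (420x560 bool, what is visible of it).
- bot.landmark_of(target, camera): "centre" ([x, y, z] in m, in world coordinates, good to about 4 mm: a listed point, or the origin of a listed thing).
The state is a dict: "time": time; "qpos": joint angles; "dq": joint speeds; "joint_efforts": joint torques, N m; "position": TCP position; "orientation": TCP orientation; "contact_force": force on the tool from outside, world axes, zero at the start; "torque": the same for the moment, N m; "grip_width": opening from 0.0 (shut) to 1.0 (fully open).
Only numpy, scipy, OpenCV 4.12 (cv2) and the standard library are available. Lean on these libraries where they do the work, as an engineer would, in place of code of your own. Each camera call takes 0.05 s, during which the arm holds its last target.

TASK

Push the wooden spice carousel round by the pegs on its rim until the one tin with a knob on its lid stands at the front, in line with the pointed wooden tab that sticks out from under the carousel; touch no tin while you turn it. Then press that tin's raised lid straight down until it is fully home, with the tin still at the front. Only push with the fingertips: do not lift anything, do not touch the three plain tins, and leave the other things on the shelf where they are.

Things in the scene. Friction and masses are not known exactly. Their poses are not given: they have to be found in the camera images.
- foot: Fixed round wooden foot of the carousel, 200 mm diameter, 16 mm high, on the work surface. Origin: on the turning axis, at work surface height. Its -x axis points to the front: there a flat tab 34 mm wide, 10 mm high, sticks out from under the deck and ends in a point about 202 mm from the axis (57 mm beyond the deck's edge). The turning axis is vertical.
- front_spot (a point): The front place: a point fixed to the foot, 68 mm from the turning axis towards the tab, at the height of the deck's top (z = 28 mm). The knobbed tin's origin belongs here.
- deck (a joint): Turn of the deck in rad since the start (0 at the start), positive counter-clockwise from above, free to go several turns either way. The deck is a wooden disc of 290 mm diameter, from z = 18 to 28 mm, with friction: it needs about 0.15 N m (1 to 2 N at a peg) and stops almost at once when no longer pushed. Four shallow rings (8 mm high) on it, 90 degrees apart and centred 68 mm from the axis, each hold one tin with 2 mm of play; the tins ride round with it.
- peg (a point): Centre of the top of one of the eight identical upright pegs on the deck's rim, which are 45 degrees apart, centred 133 mm from the turning axis, 12 mm in diameter, and stand from z = 28 to 78 mm. It turns with the deck. Pegs are about 90 mm apart clear, and clear of the tins by 29 mm.
- knob_tin: The tin to bring to the front: steel, 60 mm diameter, with a mushroom knob of dull dark steel in the middle of its lid. Loose in its ring on the deck. Origin: centre of its underside (on the deck's top), z up.
- knob_lid (a joint): How far the knobbed tin's lid has been pressed down, in m: near 0 = standing proud, 0.008 = fully home (a hard stop). It is a snug press fit: it needs about 5 N straight down and stays where it is left.
- knob_top (a point): Centre of the flat top of the lid's knob (26 mm diameter, 16 mm high above the lid, lid 62 mm diameter). About 70 mm above the tin's origin while proud, 62 mm when the lid is home. It moves with the lid.
- plain_tin1: One of three plain bystander tins on the deck: steel, 60 mm diameter, 46 mm high, flat lid without knob. Origin: centre of its underside, z up. Not to be touched.
- plain_tin2: One of three plain bystander tins on the deck: steel, 60 mm diameter, 46 mm high, flat lid without knob. Origin: centre of its underside, z up. Not to be touched.
- plain_tin3: One of three plain bystander tins on the deck: steel, 60 mm diameter, 46 mm high, flat lid without knob. Origin: centre of its underside, z up. Not to be touched.
- big_tin_low: Loose bystander, to be left alone: large steel tin, 110 mm diameter, 90 mm high, carrying another. Origin: centre of its underside.
- big_tin_top: Loose bystander, to be left alone: steel tin, 96 mm diameter, 70 mm high, stacked on the large tin. Origin: centre of its underside.
- shaker: Loose bystander, to be left alone: empty glass shaker, 72 mm diameter, 130 mm high, upright. Origin: centre of its underside.
- tumbler: Loose bystander, to be left alone: small steel tumbler, 70 mm diameter, 85 mm high, upright. Origin: centre of its underside.
- spatula: Loose bystander, to be left alone: yellow silicone spatula, 240 mm long, lying flat to the left of the carousel. Origin: on its underside near its middle, x along its length.

How it is judged:
On the way, in this order (a step that is already met when the one before it is completed fails the run):
1. the knobbed tin stands at the front, deck at rest, lid still proud (horizontal distance between knob_tin and front_spot below 0.014 m and value of joint knob_lid below 0.004 m and velocity of joint deck between -0.08 and 0.08 rad/s), for 0.2 s.
2. the lid is pressed home with the tin at the front (horizontal distance between knob_tin and front_spot below 0.014 m and value of joint knob_lid above 0.0065 m), for 0.1 s.
At the end, for the whole second after the job is handed in: The knobbed tin's centre is within 14 mm of the front place (about 12 degrees of turn), upright in its ring and at rest, with its lid pressed at least 6.5 of 8 mm (all of step 2 and height (world z) of knob_tin below 0.034 m and angle between knob_tin's own z axis and vertical below 0.1 rad and velocity of joint deck between -0.05 and 0.05 rad/s and linear speed of knob_tin below 0.02 m/s); the robot touches nothing.
It fails at once if a tin on the carousel lifted over 12 mm or tipped over 0.3 rad (height (world z) of any of knob_tin, plain_tin1, plain_tin2, plain_tin3 above 0.04 m or angle between any of knob_tin, plain_tin1, plain_tin2, plain_tin3's own z axis and vertical above 0.3 rad).
It fails at once if a plain tin touched by the robot (over 1 N) (contact force between any of the fingers, the arm and plain_tin1 above 1 N or contact force between any of the fingers, the arm and plain_tin2 above 1 N or contact force between any of the fingers, the arm and plain_tin3 above 1 N).
It fails at once if the knobbed tin touched (over 1 N) while it is not at the front (over 20 mm off) (horizontal distance between knob_tin and front_spot above 0.02 m and contact force between any of the fingers, the arm and knob_tin above 1 N).
It fails at once if another thing on the shelf moved over 30 mm (distance of any of big_tin_low, big_tin_top, shaker, tumbler, spatula from where it was at the start of the episode above 0.03 m).
It also fails if it takes over 72 s, if anything falls off the work surface, if the arm or the gripper's body presses on something with over 40 N, if the wrist force passes 120 N, or if a joint passes its speed limit or range.

## Working session

There is one attempt and no reset: what is moved stays moved. The work goes in short steps, Python scripts to look and compute and a tool call to move; the robot and the scene stay as the last step left them, time stands still between calls to the robot, and variables do not carry over. Pictures are saved under pics/ and viewed, and the job is handed in when it is done.

Besides the shell and the picture viewer there is one more tool, called after "Request:" by a JSON object that holds its "fn" and its "kwargs". drive_tool: Moves the arm, as the interface text tells. Its arguments: {"type":"object","properties":{"motion":{"type":"array","items":{"type":"array","items":{"type":"array","items":{"type":"number","minimum":-1,"maximum":1}}}},"jaw":{"type":"number"},"force":{"type":"number"}},"required":["motion"]}

```bash
mkdir -p pics; ls; python3 - <<'E'
from rig import bot
import cv2,numpy as np
o=bot.observe();print({k:np.round(v,3) for k,v in o.items()})
for n in("side","top"):
    p,d=bot.get_image(n);cv2.imwrite(f"pics/{n}0.png",p[:,:,::-1])
    c=bot.calibration(n);print(n,c)
    for t in("foot","front_spot","peg","knob_tin","knob_top","plain_tin1","big_tin_low","shaker","tumbler","spatula"):
        r=bot.landmark_of(t,n);print(t,[(np.round(x["centre"],3).tolist(),round(x["confidence"],2)) for x in r])
E
```

```text
pics
{'time': np.float64(0.0), 'qpos': array([-1.266,  0.221,  1.528,  0.   ,  1.395, -0.126]), 'dq': array([-0.   ,  0.001,  0.001,  0.002,  0.002, -0.001]), 'joint_efforts': array([  0.   , -49.461, -38.738,   0.07 ,   0.057,  -0.   ]), 'position': array([ 0.261, -0.567,  0.194]), 'orientation': array([ 0.977,  0.214, -0.   , -0.001]), 'contact_force': array([0.415, 0.11 , 0.109]), 'torque': array([-0.012,  0.015, -0.039]), 'grip_width': np.float64(1.003)}
side {'camera_matrix': array([[465.25944685,   0.        , 274.19274679],
       [  0.        , 465.25944685, 208.29767594],
       [  0.        ,   0.        ,   1.        ]]), 'k1': 0.04411377606560179, 'origin': array([0.02631771, 0.62254964, 0.99579666]), 'attitude': array([-0.1297016 ,  0.35147516,  0.86916629, -0.32278889])}
foot []
front_spot [([0.568, 0.172, 0.023], 0.57)]
peg [([0.512, 0.219, 0.076], 0.67)]
knob_tin [([0.569, 0.172, 0.025], 0.9)]
knob_top [([0.564, 0.169, 0.099], 0.86)]
plain_tin1 [([0.511, 0.094, 0.029], 0.83), ([0.583, 0.033, 0.033], 0.79), ([0.646, 0.109, 0.025], 0.77)]
big_tin_low [([0.573, -0.49, 0.
[... 308 characters left out ...]
    ,   0.        ,   1.        ]]), 'k1': -0.06372249798511544, 'origin': array([ 0.37759332, -0.02454309,  1.5348681 ]), 'attitude': array([ 0.05122112, -0.05787964, -0.70031895,  0.70963351])}
foot []
front_spot []
peg [([0.514, 0.216, 0.072], 0.58), ([0.569, 0.168, 0.098], 0.33)]
knob_tin [([0.568, 0.169, 0.024], 0.59)]
knob_top [([0.567, 0.174, 0.098], 0.88)]
plain_tin1 [([0.507, 0.092, 0.028], 0.93), ([0.642, 0.111, 0.028], 0.86), ([0.584, 0.033, 0.026], 0.59)]
big_tin_low [([0.571, -0.486, -0.001], 0.75)]
shaker [([0.672, -0.341, -0.001], 0.64)]
tumbler [([0.648, 0.333, -0.0], 0.68), ([0.513, 0.436, -0.006], 0.46)]
spatula [([0.57, -0.49, 0.004], 0.66), ([0.512, 0.436, -0.001], 0.64)]
```

View pics/side0.png

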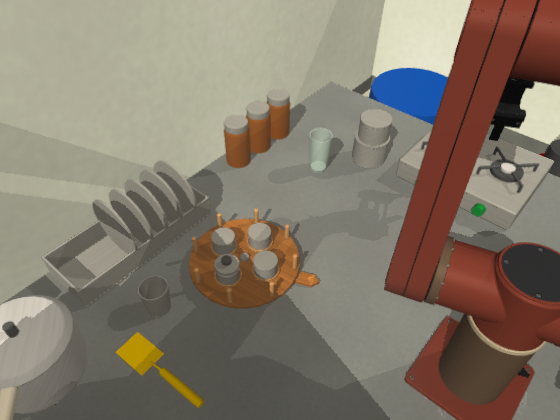

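View pics/top0.png

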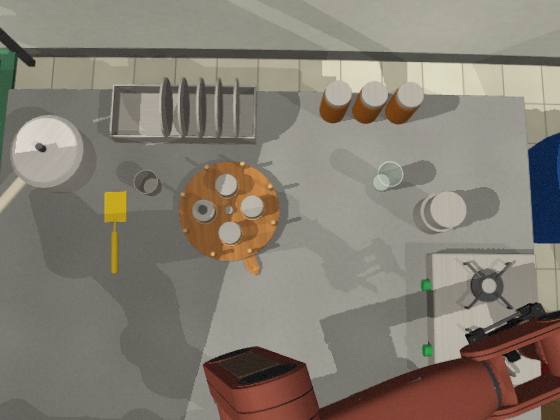

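The knobbed tin is left of the axis: side (227,268), top (203,210). The tab points to top (254,270). Next I'll measure the axis, the tab direction and the pegs.

```bash
cat > h.py <<'E'
import numpy as np,cv2
from rig import bot
from scipy.spatial.transform import Rotation as R
def cam(n):
    c=bot.calibration(n);return c["camera_matrix"],c["k1"],np.array(c["origin"]),R.from_quat(c["attitude"])
def proj(n,P):
    K,k,o,q=cam(n);p=q.inv().apply(np.atleast_2d(P)-o);s=np.c_[p[:,0]/-p[:,2],-p[:,1]/-p[:,2]]
    s=s*(1+k*(s**2).sum(1,keepdims=True));return s*[K[0,0],K[1,1]]+K[:2,2]
def back(n,uv,z):
    K,k,o,q=cam(n);s=cv2.undistortPoints(np.array(uv,float).reshape(-1,1,2),K,np.array([k,0,0,0,0.])).reshape(-1,2)
    d=q.apply(np.c_[s[:,0],-s[:,1],-np.ones(len(s))]);t=(z-o[2])/d[:,2];return (o+d*t[:,None])
E
python3 - <<'E'
from h import *
C=np.array([.576,.1015])
for n in("top","side"):
    p=cv2.imread(f"pics/{n}0.png");hsv=cv2.cvtColor(p,cv2.COLOR_BGR2HSV)
    m=(hsv[...,1]>120)&(hsv[...,0]<20)
    v,u=np.nonzero(m);P=back(n,np.c_[u,v],.010)[:,:2]
    r=np.hypot(*(P-C).T);s=(r>.152)&(r<.225)&(P[:,0]<C[0]-.02)
    Q=P[s];a=np.arctan2(*(Q-C).T[::-1]);print(n,s.sum(),"tab r",r[s].min(),r[s].max(),"ang mean",np.rad2deg(a.mean()),"tip",Q[np.argsort(-r[s])[:6]].mean(0))
    # deck fit at z=.028
    P=back(n,np.c_[u,v],.028)[:,:2];r=np.hypot(*(P-C).T);mm=np.zeros(m.shape,np.uint8);k=r<.17;mm[v[k],u[k]]=255
    mm=cv2.morphologyEx(mm,cv2.MORPH_OPEN,np.ones((9,9)));mm=cv2.morphologyEx(mm,cv2.MORPH_CLOSE,np.ones((9,9)))
    cs=max(cv2.findContours(mm,0,1)[0],key=cv2.contourArea);E=back(n,cs.reshape(-1,2),.028)[:,:2]
    (c,rad)=cv2.minEnclosingCircle(E.astype(np.float32));print("deck",c,rad)
    A=np.c_[2*E,np.ones(len(E))];x=np.linalg.lstsq(A,(E**2).sum(1),rcond=None)[0];print("lsq",x[:2],np.sqrt(x[2]+x[0]**2+x[1]**2))
    i=[(int(x),int(y)) for x,y in proj(n,[[C[0],C[1],.028]])][0]
    x0,y0=i[0]-75,i[1]-70;cr=p[y0:y0+140,x0:x0+150];cv2.imwrite(f"pics/{n}0z.png",cv2.resize(cr,None,fx=4,fy=4,interpolation=2));print(x0,y0)
    for w in bot.masks_of("peg",n): print("peg",w["confidence"],w["region"].sum())
E
```

```text
top 164 tab r 0.15229553815468716 0.19864520690588497 ang mean -155.8622658688852 tip [0.39731983 0.02119467]
deck (0.5652505159378052, 0.10100942850112915) 0.15753628313541412
lsq [0.57417552 0.10072643] 0.14228873638792802
153 140
peg 0.94 5953
peg 0.32 221
side 218 tab r 0.15220103770717847 0.20006110656443427 ang mean -157.2098101597256 tip [0.39238861 0.02620642]
deck (0.5658811330795288, 0.10225294530391693) 0.15982267260551453
lsq [0.56451773 0.10803462] 0.11985727301675193
169 188
peg 0.82 5705
peg 0.72 1058
```

View pics/top0z.png

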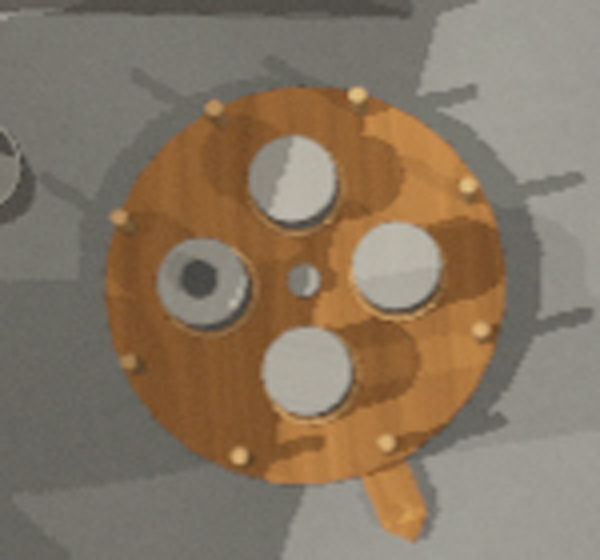

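View pics/side0z.png

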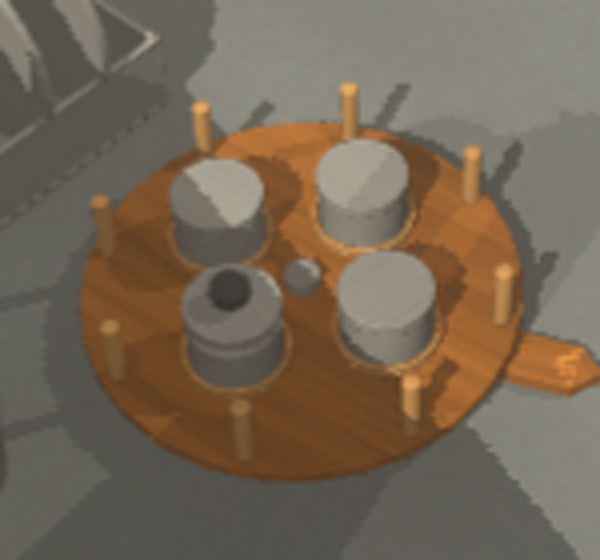

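```bash
python3 - <<'E'
from h import *
from scipy.optimize import least_squares as L
z={"top":([153,140],[(357,95),(213,107),(120,216),(129,361),(240,456),(387,442),(482,330),(469,185)],(415,540)),
"side":([169,188],[(348,89),(200,107),(100,202),(109,327),(240,408),(411,382),(503,270),(472,152)],(598,370))}
for n,(o,pp,tip) in z.items():
    P=back(n,np.array(pp)/4+o,.078)[:,:2]
    f=lambda x:np.concatenate([x[:2]+.133*np.array([np.cos(x[2]+i*np.pi/4),np.sin(x[2]+i*np.pi/4)])-P[i] for i in range(8)])
    a0=np.arctan2(*(P[0]-P.mean(0))[::-1]);s=L(f,[*P.mean(0),a0]);print(n,s.x[:2],np.rad2deg(s.x[2]),np.abs(s.fun).max())
    T=back(n,np.array([tip])/4+o,.010)[0,:2];print("tip",T,np.rad2deg(np.arctan2(*(T-s.x[:2])[::-1])),np.hypot(*(T-s.x[:2])))
    print(np.round(P,3).tolist())
E
```

```text
top [0.57485628 0.09935491] -16.49287909719045 0.0007738065187682941
tip [0.39215615 0.01752311] -155.8722866080145 0.20018936146636548
[[0.702, 0.062], [0.692, 0.164], [0.613, 0.226], [0.512, 0.216], [0.447, 0.137], [0.458, 0.036], [0.537, -0.028], [0.639, -0.018]]
side [0.5734482  0.10376869] -61.546902949841794 0.0012876626113045853
tip [0.39291337 0.02056584] -155.2565039844879 0.19878515348130954
[[0.636, -0.012], [0.701, 0.066], [0.689, 0.167], [0.611, 0.231], [0.51, 0.22], [0.446, 0.141], [0.458, 0.04], [0.535, -0.023]]
```

Request:
{"fn": "drive_tool", "kwargs": {"motion": [[[0.083,-0.085,0,0],[0.083,-0.085,0,0],[0.083,-0.085,0,0],[0.083,-0.085,0,0],[0.083,-0.085,0,0],[0.083,-0.085,0,0],[0.083,-0.085,0,0],[0.083,-0.085,0,0],[0.083,-0.085,0,0],[0.083,-0.085,0,0],[0.083,-0.085,0,0],[0.083,-0.085,0,0]]], "jaw": -1}}

```text
time: 2.4
position: [0.4051, -0.1638, 0.1959]
orientation: [0.977, 0.214, 0.0, 0.0]
contact_force: [0.8, -0.7, -0.1]
grip_width: 0.03
```

Request:
{"fn": "drive_tool", "kwargs": {"motion": [[[0.083,-0.085,0,0],[0.083,-0.085,0,0],[0.083,-0.085,0,0],[0.083,-0.085,0,0],[0.083,-0.085,0,0],[0.083,-0.085,0,0],[0.083,-0.085,0,0],[0.083,-0.085,0,0],[0.083,-0.085,0,0],[0.083,-0.085,0,0],[0,0,0,0.16],[0,0,0,0.16]]]}}

```text
time: 3.6
position: [0.5245, 0.1719, 0.1953]
orientation: [0.996, 0.088, -0.0, 0.0]
contact_force: [0.3, -1.0, 0.1]
grip_width: -0.001
```

```bash
cat >> h.py <<'E'
def go(x,y,z,psi,n=1):
    o=bot.observe();r=R.from_quat(o["orientation"]);d=r.inv().apply(np.array([x,y,z])-o["position"]);X=r.as_matrix()[:,0]
    p=np.rad2deg(np.arctan2(X[1],X[0]));print("t",round(float(o["time"]),2),"pos",np.round(o["position"],4),"psi",round(p,2),"F",np.round(o["contact_force"],1),"w",round(float(o["grip_width"]),3))
    print("d units/row",np.round(d/.3/n,4),"turn",round(-(psi-p)/45/n,4))
E
python3 -c "
from h import *
go(.5505,.2374,.196,10,2)"
```

```text
t 3.6 pos [0.5245 0.1719 0.1953] psi 10.13 F [ 0.3 -1.   0.1] w -0.001
d units/row [ 0.0619 -0.0999 -0.0012] turn 0.0014
```

Request:
{"fn": "drive_tool", "kwargs": {"motion": [[[0.062,-0.1,0,0],[0.062,-0.1,0,0],[0,0,0,0],[0,0,0,0]]]}}

```text
time: 4.0
position: [0.5501, 0.2366, 0.1951]
orientation: [0.996, 0.09, -0.0, 0.0]
contact_force: [0.7, 0.0, 0.4]
grip_width: 0.007
```

```bash
python3 -c "
from h import *
go(.5505,.2374,.052,10,4)"
```

```text
t 4.0 pos [0.5501 0.2366 0.1951] psi 10.37 F [0.7 0.  0.4] w 0.007
d units/row [ 0.0006 -0.0006  0.1193] turn 0.002
```

Request:
{"fn": "drive_tool", "kwargs": {"motion": [[[0,-0.001,0.08,0],[0,-0.001,0.08,0],[0,0,0.08,0],[0,0,0.08,0],[0,0,0.08,0],[0,0,0.08,0],[0,0,0,0],[0,0,0,0]]]}}

```text
time: 4.8
position: [0.55, 0.236, 0.0518]
orientation: [0.996, 0.089, -0.0, 0.0]
contact_force: [-0.6, 0.6, -1.2]
grip_width: 0.005
```

```bash
python3 -c "
from h import *
go(.5505,.2374,.052,10,4)
for n in('side','top'):
    p,d=bot.get_image(n);cv2.imwrite(f'pics/{n}1.png',p[:,:,::-1])
"
```

```text
t 4.8 pos [0.55   0.236  0.0518] psi 10.24 F [-0.6  0.6 -1.2] w 0.005
d units/row [ 0.0007 -0.001  -0.0002] turn 0.0013
```

View pics/side1.png

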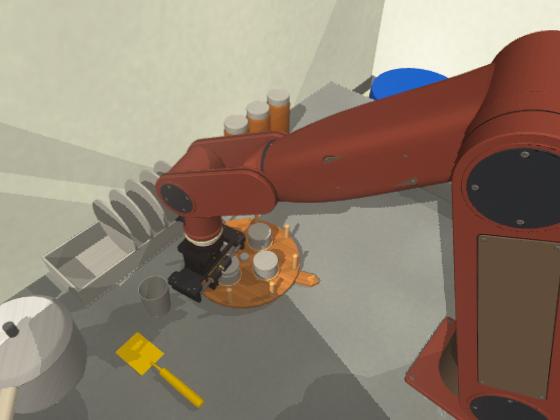

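Request:
{"fn": "drive_tool", "kwargs": {"motion": [[[-0.024,0.0006,0,-0.0667],[-0.024,0.0006,0,-0.0667],[-0.024,0.0006,0,-0.0667],[-0.024,0.0006,0,-0.0667],[-0.024,0.0006,0,-0.0667],[-0.024,0.0006,0,-0.0667],[-0.024,0.0006,0,-0.0667],[-0.024,0.0006,0,-0.0667],[-0.024,0.0006,0,-0.0667],[-0.024,0.0006,0,-0.0667],[-0.024,0.0006,0,-0.0667],[-0.024,0.0006,0,-0.0667]]]}}

```text
time: 6.1
position: [0.4766, 0.1968, 0.0536]
orientation: [0.919, 0.394, 0.002, 0.0]
contact_force: [-1.0, -0.3, -0.3]
grip_width: 0.004
```

```bash
cat >> h.py <<'E'
C=np.array([.5742,.1015])
def arc(Rr=.137,to=220.5,n=12,z=.052):
    o=bot.observe();d=np.array(o["position"][:2])-C;f=np.rad2deg(np.arctan2(d[1],d[0]))%360;X=R.from_quat(o["orientation"]).as_matrix()[:,0]
    print("t",o["time"],"R",np.hypot(*d),"phi",f,"psi",np.rad2deg(np.arctan2(X[1],X[0])),"z",o["position"][2],"F",np.round(o["contact_force"],1),"left",to-f)
E
python3 -c "
from h import *
arc()
p,d=bot.get_image('side');cv2.imwrite('pics/side2.png',p[120:340,120:400,::-1].repeat(2,0).repeat(2,1))
"
```

```text
t 6.1 R 0.1364268616845495 phi 135.68830262656977 psi 46.4330139113534 z 0.05362063954842088 F [-1.  -0.3 -0.3] left 84.81169737343023
```

View pics/side2.png

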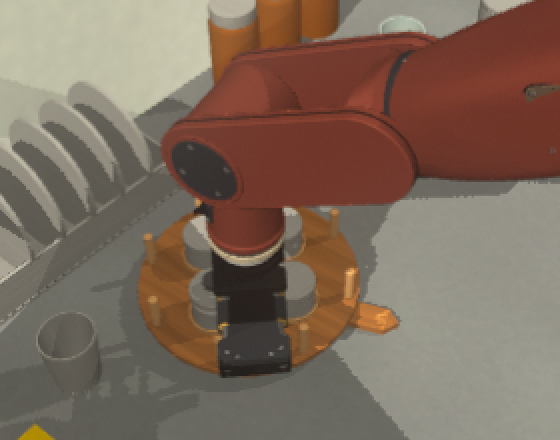

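Request:
{"fn": "drive_tool", "kwargs": {"motion": [[[-0.024,0.0006,0,-0.0667],[-0.024,0.0006,0,-0.0667],[-0.024,0.0006,0,-0.0667],[-0.024,0.0006,0,-0.0667],[-0.024,0.0006,0,-0.0667],[-0.024,0.0006,0,-0.0667],[-0.024,0.0006,0,-0.0667],[-0.024,0.0006,0,-0.0667],[-0.024,0.0006,0,-0.0667],[-0.024,0.0006,0,-0.0667],[-0.024,0.0006,0,-0.0667],[-0.024,0.0006,0,-0.0667]]]}}

```text
time: 7.35
position: [0.4397, 0.12, 0.0532]
orientation: [0.753, 0.659, 0.001, 0.001]
contact_force: [-0.5, -0.3, -0.3]
grip_width: 0.002
```

```bash
python3 -c "
from h import *
arc()
for n in('side','top'):
    p,d=bot.get_image(n);cv2.imwrite(f'pics/{n}3.png',p[120:340,120:400,::-1].repeat(2,0).repeat(2,1))
    for t in('knob_tin','knob_top','plain_tin1'):print(n,t,[(np.round(x['centre'],3).tolist(),round(x['confidence'],2),np.rad2deg(np.arctan2(*(np.array(x['centre'][:2])-C)[::-1]))) for x in bot.landmark_of(t,n)])
"
```

```text
t 7.35 R 0.1357473344664136 phi 172.17405030032612 psi 82.38413395074674 z 0.05318177505248049 F [-0.5 -0.3 -0.3] left 48.325949699673885
side knob_tin [([0.571, 0.168, 0.027], 0.81, np.float64(92.66499713469048))]
side knob_top [([0.567, 0.17, 0.098], 0.85, np.float64(96.12136742661839))]
side plain_tin1 [([0.647, 0.109, 0.025], 0.72, np.float64(5.7497135598740226)), ([0.513, 0.092, 0.031], 0.71, np.float64(-170.8258987684727))]
top knob_tin [([0.567, 0.17, 0.028], 0.8, np.float64(95.851756366615))]
top knob_top [([0.568, 0.169, 0.094], 0.58, np.float64(95.52481528460576))]
top plain_tin1 [([0.639, 0.109, 0.029], 0.84, np.float64(6.766174822553063)), ([0.584, 0.033, 0.027], 0.75, np.float64(-81.74056202012127)), ([0.507, 0.096, 0.029], 0.6, np.float64(-175.2861250738511)), ([0.67, -0.343, 0.002], 0.21, np.float64(-77.77754734546086))]
```

View pics/side3.png

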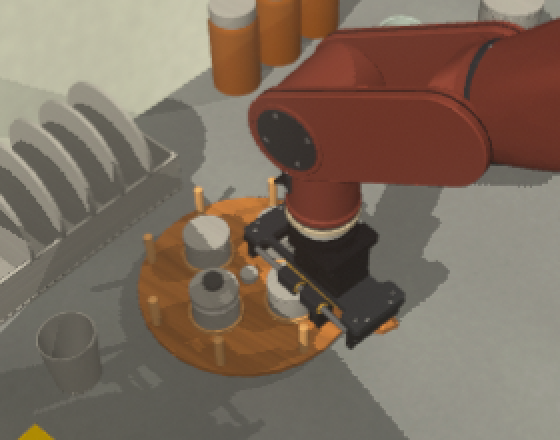

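```bash
python3 -c "
from h import *
for n in('side','top'):
    print(n,(proj(n,[[.4397,.12,.053],[.4397,.12,.123]])-120)*2)
    p,d=bot.get_image(n);cv2.imwrite(f'pics/{n}4.png',p[160:310,(230 if n=='side' else 150):,::-1][:,:200].repeat(4,0).repeat(4,1))
print(bot.observe())
"
```

```text
side [[319.20008656 330.79481854]
 [319.78585351 295.96830201]]
top [[199.94968764 274.38051965]
 [194.8882008  272.09603324]]
{'time': 7.85, 'qpos': array([ 9.40528202e-02, -3.06373413e-02,  2.08548201e+00,  4.36187997e-05,
        1.08671535e+00,  2.28223098e-01]), 'dq': array([-0.00059732,  0.00145106,  0.00365343,  0.00163142, -0.00032397,
       -0.00364662]), 'joint_efforts': array([-1.37575835e-02, -3.22874844e+01, -3.37692189e+01,  7.35982019e-02,
        1.53349817e-02,  1.09396662e-02]), 'position': array([0.43843563, 0.1203214 , 0.05158356]), 'orientation': array([ 7.52923704e-01,  6.58107814e-01,  2.45220946e-05, -6.12603252e-06]), 'contact_force': array([-0.56708872, -0.01920326, -0.29098243]), 'torque': array([-0.03495325, -0.12745532,  0.04303484]), 'grip_width': 0.0006713293160436743}
```

View pics/side4.png

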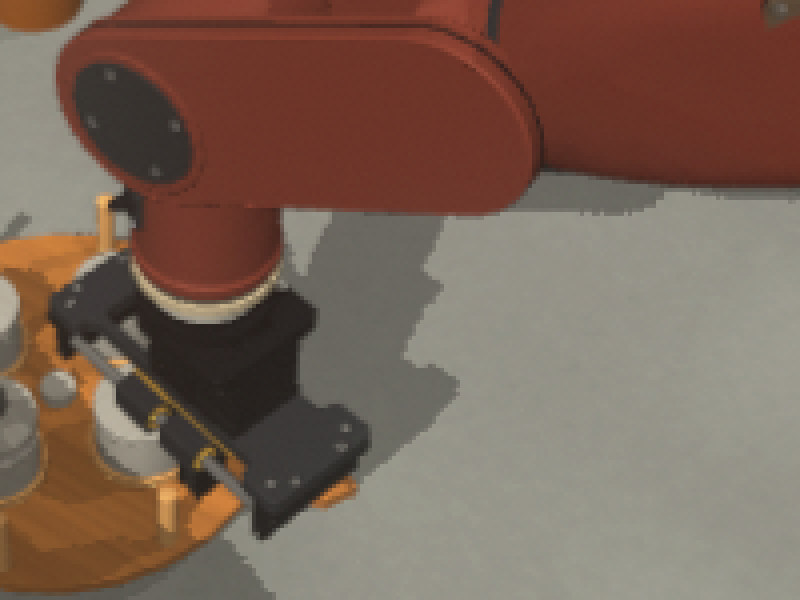

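View pics/top4.png

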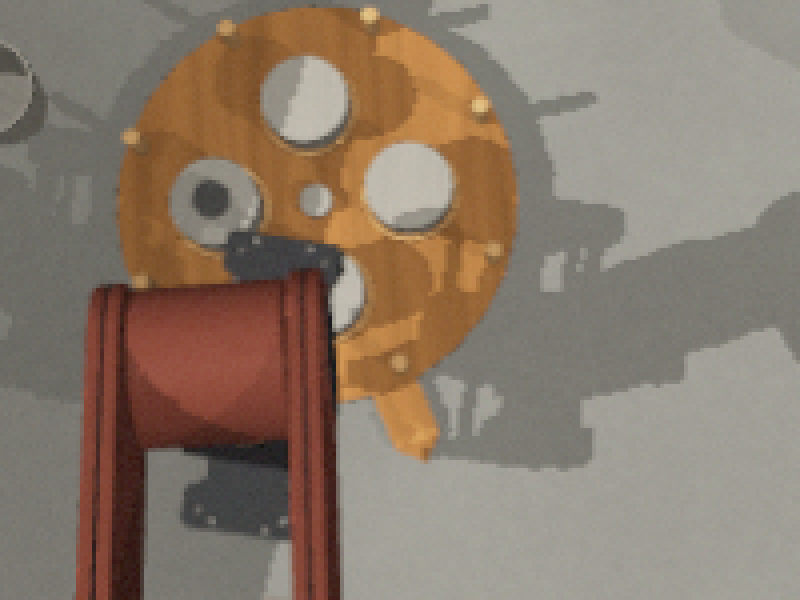

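The deck hasn't turned: the pegs and tins are where they started, even though the TCP has travelled past two pegs. I'll use depth to check where the fingers really are.

```bash
cat >> h.py <<'E'
def cloud(n):
    p,d=bot.get_image(n);v,u=np.nonzero(d>0);K,k,o,q=cam(n)
    s=cv2.undistortPoints(np.c_[u,v].astype(float).reshape(-1,1,2),K,np.array([k,0,0,0,0.])).reshape(-1,2)
    z=d[v,u].astype(float);return p,q.apply(np.c_[s[:,0]*z,-s[:,1]*z,-z])+o,u,v
E
python3 - <<'E'
from h import *
T=np.array(bot.observe()["position"]);r=R.from_quat(bot.observe()["orientation"])
for n in("side","top"):
    p,X,u,v=cloud(n);L=r.inv().apply(X-T)
    dark=p[v,u].max(1)<75
    k=dark&(np.abs(L[:,0])<.06)&(np.abs(L[:,1])<.12)&(L[:,2]>-.3)&(L[:,2]<.06)
    for a in np.arange(-.2,.06,.01):
        m=k&(L[:,2]>=a)&(L[:,2]<a+.01)
        if m.sum():print(n,round(a,3),m.sum(),np.round(np.r_[L[m].min(0)[:2],L[m].max(0)[:2]],3))
E
```

```text
side -0.2 361 [-0.037 -0.053  0.039  0.017]
side -0.19 88 [-0.025 -0.053  0.038  0.014]
side -0.18 57 [-0.021 -0.053  0.023 -0.044]
side -0.17 65 [-0.021 -0.053  0.028  0.012]
side -0.16 108 [-0.023 -0.053  0.03   0.016]
side -0.15 298 [-0.033 -0.097  0.038  0.091]
side -0.14 755 [-0.035 -0.098  0.038  0.093]
side -0.13 116 [-0.037 -0.096  0.039  0.092]
side -0.12 139 [-0.013 -0.093  0.039  0.086]
side -0.11 113 [-0.036 -0.089  0.039  0.083]
side -0.1 11 [-0.033 -0.088  0.036  0.083]
side -0.06 7 [-0.007 -0.013  0.013 -0.01 ]
side -0.05 13 [ 0.001 -0.013  0.06   0.119]
side -0.04 26 [-0.005 -0.012  0.012  0.006]
top -0.2 87 [-0.03  -0.051  0.029 -0.034]
top -0.19 4 [-0.025 -0.04  -0.005 -0.037]
top -0.16 1 [0.001 0.082 0.001 0.082]
top -0.15 330 [-0.036 -0.094  0.034  0.093]
top -0.14 269 [-0.037 -0.094  0.035  0.094]
top -0.13 2 [-0.037  0.077 -0.037  0.09 ]
top -0.11 1 [-0.037  0.082 -0.037  0.082]
top -0.06 2 [0.058 0.115 0.058 0.118]
top -0.05 2 [0.056 0.116 0.057 0.119]
top -0.01 2 [-0.03   0.046  0.055  0.095]
top 0.02 1 [-0.029  0.044 -0.029  0.044]
```

```bash
python3 - <<'E'
from h import *
T=np.array(bot.observe()["position"]);r=R.from_quat(bot.observe()["orientation"])
p,X,u,v=cloud("side");L=r.inv().apply(X-T)
k=(np.abs(L[:,0])<.03)&(np.abs(L[:,1])<.04)&(L[:,2]>-.08)&(X[:,2]>.035)
for i in np.nonzero(k)[0]: print(u[i],v[i],np.round(L[i],3),p[v[i],u[i]],np.round(X[i],3))
cv2.imwrite("pics/side5.png",cv2.resize(p[255:315,255:335,::-1],None,fx=9,fy=9,interpolation=0))
print(proj("side",[T,T+[0,0,.02]]))
E
```

```text
286 274 [-0.008 -0.012 -0.055] [71 50 33] [0.426 0.114 0.106]
285 275 [-0.003 -0.013 -0.056] [46 42 37] [0.425 0.119 0.107]
286 275 [-0.008 -0.011 -0.05 ] [88 59 38] [0.426 0.114 0.102]
286 276 [-0.009 -0.01  -0.044] [89 62 44] [0.427 0.112 0.095]
275 277 [ 0.01   0.007 -0.04 ] [43 38 34] [0.447 0.129 0.091]
276 277 [ 0.011  0.003 -0.044] [47 42 39] [0.443 0.13  0.096]
281 277 [ 0.01  -0.014 -0.061] [73 65 56] [0.426 0.132 0.112]
272 278 [-0.009  0.039  0.016] [215 156  91] [0.476 0.106 0.036]
275 278 [ 0.011  0.006 -0.038] [42 37 33] [0.446 0.13  0.089]
276 278 [ 0.01   0.003 -0.04 ] [46 41 37] [0.443 0.13  0.091]
277 278 [ 0.011 -0.001 -0.045] [49 45 41] [0.438 0.132 0.097]
280 278 [ 0.012 -0.012 -0.057] [41 37 32] [0.428 0.134 0.109]
281 278 [ 0.008 -0.011 -0.052] [40 35 32] [0.428 0.129 0.104]
282 278 [ 0.005 -0.011 -0.05 ] [62 58 53] [0.428 0.126 0.101]
270 279 [-0.003  0.04   0.015] [212 152  90] [0.477 0.112 0.037]
271 279 [-0.005  0.039  0.016] [190 136  79] [0.476 0.11  0.036]
272 279 [-0.007  0.037  0.016] [164 118  68] [0.474 0.109 0.036]
275 279 [ 0.011  0.006 -0.033] [41
[... 5792 characters left out ...]
0.444 0.143 0.046]
273 292 [0.022 0.    0.003] [150 109  65] [0.442 0.142 0.048]
274 292 [0.018 0.001 0.008] [125  86  50] [0.442 0.138 0.043]
270 293 [0.027 0.006 0.01 ] [122  90  56] [0.448 0.146 0.041]
271 293 [0.026 0.004 0.008] [126  92  55] [0.446 0.145 0.043]
272 293 [0.023 0.003 0.009] [127  93  57] [0.444 0.143 0.042]
273 293 [ 0.023 -0.     0.007] [124  91  55] [0.441 0.143 0.045]
270 294 [0.027 0.006 0.013] [121  89  54] [0.448 0.146 0.038]
271 294 [0.025 0.004 0.014] [126  92  56] [0.446 0.145 0.038]
272 294 [0.024 0.002 0.012] [124  91  55] [0.444 0.144 0.039]
273 294 [0.022 0.001 0.013] [123  90  55] [0.442 0.142 0.039]
[[279.94794739 286.11695358]
 [280.03329417 281.30997528]]
```

View pics/side5.png

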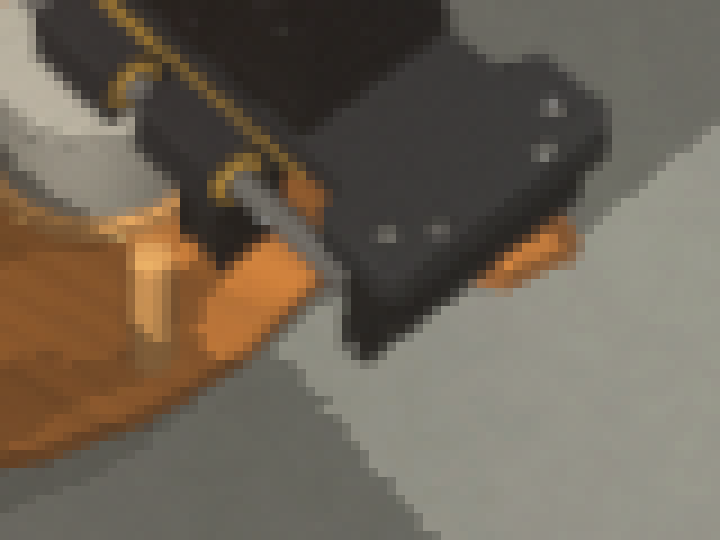

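The picture shows the finger ends at about z = 0.080, just above the peg tops. That is roughly 28 mm higher than the reported TCP. x and y agree. I'll raise the tool, go back to the gap at 145°, and descend lower while watching the force.

Request:
{"fn": "drive_tool", "kwargs": {"motion": [[[0,0,-0.08,0],[0,0,-0.02,0]]]}}

```text
time: 8.2
position: [0.4398, 0.1203, 0.0833]
orientation: [0.753, 0.658, 0.001, 0.001]
contact_force: [0.5, -0.2, 0.1]
grip_width: 0.005
```

```bash
python3 -c "
from h import *
go(.462,.1801,.082,55,6)"
```

```text
t 8.2 pos [0.4398 0.1203 0.0833] psi 82.31 F [ 0.5 -0.2  0.1] w 0.005
d units/row [0.0346 0.0078 0.0008] turn 0.1012
```

Request:
{"fn": "drive_tool", "kwargs": {"motion": [[[0.052,0.0117,0,0],[0.052,0.0117,0,0],[0.052,0.0117,0,0],[0.052,0.0117,0,0],[0,0,0,0.15],[0,0,0,0.15],[0,0,0,0.15],[0,0,0,0.15],[0,0,0,0],[0,0,0,0]]]}}

```text
time: 9.2
position: [0.4607, 0.1804, 0.0813]
orientation: [0.885, 0.466, -0.0, -0.0]
contact_force: [0.4, 0.3, -0.1]
grip_width: 0.0
```

```bash
python3 -c "
from h import *
go(.462,.1801,.025,55,6);arc()"
```

```text
t 9.2 pos [0.4607 0.1804 0.0813] psi 55.52 F [ 0.4  0.3 -0.1] w 0.0
d units/row [0.0003 0.0007 0.0313] turn 0.0019
t 9.2 R 0.1382684247518416 phi 145.20089783409682 psi 55.51789925551513 z 0.08134011882961309 F [ 0.4  0.3 -0.1] left 75.29910216590318
```

Request:
{"fn": "drive_tool", "kwargs": {"motion": [[[0,0,0.029,0],[0,0,0.029,0],[0,0,0.029,0],[0,0,0.029,0],[0,0,0.029,0],[0,0,0.026,0],[0,0,0,0],[0,0,0,0]]]}}

```text
time: 10.0
position: [0.4606, 0.18, 0.0301]
orientation: [0.886, 0.464, -0.0, -0.0]
contact_force: [0.4, 1.2, -0.8]
grip_width: 0.007
```

```bash
python3 - <<'E'
from h import *
arc()
T=np.array(bot.observe()["position"]);r=R.from_quat(bot.observe()["orientation"])
for n in("side","top"):
    p,X,u,v=cloud(n);L=r.inv().apply(X-T)
    k=(np.abs(L[:,0])<.015)&(np.abs(L[:,1])<.02)&(L[:,2]>-.085)&(X[:,2]>.035)&(p[v,u].max(1)<80)
    if k.sum():print(n,k.sum(),L[k].min(0),L[k].max(0),np.sort(L[k,2])[-8:])
    cv2.imwrite(f"pics/{n}6.png",cv2.resize(p[190:320,160:330,::-1],None,fx=4,fy=4,interpolation=0))
E
```

```text
t 10.0 R 0.13814031930114432 phi 145.34969450915972 psi 55.32249297808258 z 0.030050631705692346 F [ 0.4  1.2 -0.8] left 75.15030549084028
```

View pics/side6.png

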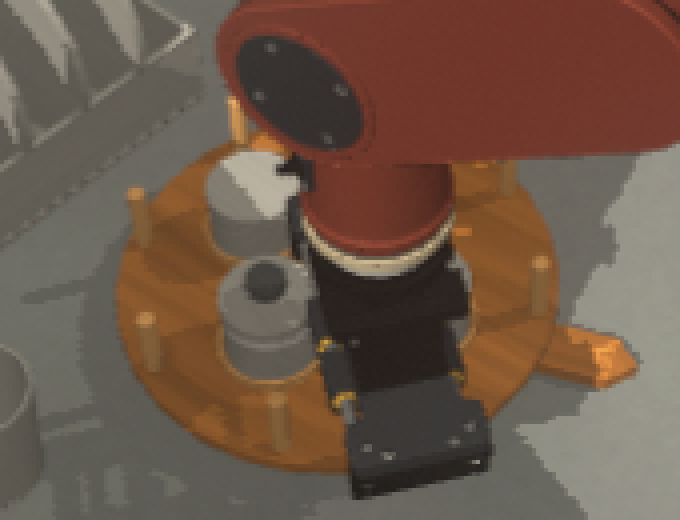

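Request:
{"fn": "drive_tool", "kwargs": {"motion": [[[-0.024,0.0006,0,-0.0667],[-0.024,0.0006,0,-0.0667],[-0.024,0.0006,0,-0.0667],[-0.024,0.0006,0,-0.0667],[-0.024,0.0006,0,-0.0667],[-0.024,0.0006,0,-0.0667],[-0.024,0.0006,0,-0.0667],[-0.024,0.0006,0,-0.0667]]]}}

```text
time: 10.9
position: [0.4391, 0.1274, 0.0309]
orientation: [0.769, 0.639, 0.001, 0.0]
contact_force: [1.0, 0.2, -1.4]
grip_width: 0.007
```

```bash
cat >>h.py <<'E'
def look():
    for n in("side","top"):
        bot.get_image(n)
        for t in("knob_tin","knob_top","plain_tin1"):print(n,t,[(np.round(x["centre"],3).tolist(),round(x["confidence"],2),round(np.rad2deg(np.arctan2(*(np.array(x["centre"][:2])-C)[::-1]))%360,1)) for x in bot.landmark_of(t,n) if x["confidence"]>.4])
E
python3 - <<'E'
from h import *
arc();look()
E
```

```text
t 10.9 R 0.1375157121945763 phi 169.1482194675413 psi 79.45624679625844 z 0.03092439129849714 F [ 1.   0.2 -1.4] left 51.35178053245869
side knob_tin [([0.557, 0.167, 0.026], 0.77, np.float64(104.3))]
side knob_top [([0.554, 0.163, 0.098], 0.57, np.float64(108.4))]
side plain_tin1 [([0.601, 0.039, 0.028], 0.75, np.float64(293.1)), ([0.644, 0.126, 0.026], 0.71, np.float64(19.2)), ([0.517, 0.078, 0.028], 0.5, np.float64(202.7))]
top knob_tin [([0.553, 0.168, 0.025], 0.72, np.float64(107.5))]
top knob_top [([0.551, 0.167, 0.096], 0.68, np.float64(109.3)), ([0.511, 0.435, -0.006], 0.6, np.float64(100.7))]
top plain_tin1 [([0.64, 0.127, 0.026], 0.98, np.float64(21.1)), ([0.603, 0.035, 0.026], 0.79, np.float64(293.2)), ([0.512, 0.078, 0.027], 0.71, np.float64(200.3)), ([0.487, 0.197, 0.076], 0.42, np.float64(132.2))]
```

It's in contact and turning now: the deck has gone about 12°. Continuing.

Request:
{"fn": "drive_tool", "kwargs": {"motion": [[[-0.024,0.0006,0,-0.0667],[-0.024,0.0006,0,-0.0667],[-0.024,0.0006,0,-0.0667],[-0.024,0.0006,0,-0.0667],[-0.024,0.0006,0,-0.0667],[-0.024,0.0006,0,-0.0667],[-0.024,0.0006,0,-0.0667],[-0.024,0.0006,0,-0.0667],[-0.024,0.0006,0,-0.0667],[-0.024,0.0006,0,-0.0667],[-0.024,0.0006,0,-0.0667],[-0.024,0.0006,0,-0.0667]]]}}

```text
time: 12.5
position: [0.4491, 0.0431, 0.0302]
orientation: [0.534, 0.846, -0.0, -0.0]
contact_force: [-1.3, 1.4, 0.3]
grip_width: 0.008
```

```bash
python3 - <<'E'
from h import *
arc();look()
E
```

```text
t 12.5 R 0.1380437382244535 phi 205.01033935628507 psi 115.46454443763491 z 0.03016235272499767 F [-1.3  1.4  0.3] left 15.489660643714927
side knob_tin [([0.523, 0.141, 0.024], 0.92, np.float64(142.1))]
side knob_top [([0.519, 0.141, 0.099], 0.7, np.float64(144.3))]
side plain_tin1 [([0.616, 0.158, 0.026], 0.87, np.float64(53.4)), ([0.54, 0.044, 0.029], 0.83, np.float64(239.3)), ([0.632, 0.063, 0.031], 0.77, np.float64(326.3))]
top knob_tin [([0.519, 0.14, 0.024], 0.47, np.float64(145.4)), ([0.633, 0.064, 0.028], 0.47, np.float64(327.6))]
top knob_top [([0.519, 0.139, 0.097], 0.45, np.float64(145.7))]
top plain_tin1 [([0.634, 0.063, 0.023], 0.85, np.float64(327.0)), ([0.614, 0.158, 0.028], 0.68, np.float64(55.0)), ([0.538, 0.046, 0.029], 0.49, np.float64(236.6))]
```

Request:
{"fn": "drive_tool", "kwargs": {"motion": [[[-0.024,0.0006,0,-0.0667],[-0.024,0.0006,0,-0.0667],[-0.024,0.0006,0,-0.0667],[-0.024,0.0006,0,-0.0667],[-0.024,0.0006,0,-0.0667],[-0.024,0.0006,0,-0.0667],[-0.024,0.0006,0,-0.0667],[-0.024,0.0006,0,-0.0667],[-0.024,0.0006,0,-0.0667],[-0.024,0.0006,0,-0.0667],[-0.024,0.0006,0,-0.0667],[-0.024,0.0006,0,-0.0667]]]}}

```text
time: 14.1
position: [0.507, -0.0188, 0.0299]
orientation: [0.246, 0.969, -0.0, -0.001]
contact_force: [-1.3, 0.1, 0.0]
grip_width: 0.007
```

```bash
python3 - <<'E'
from h import *
arc(to=264.5);look()
E
```

```text
t 14.1 R 0.13775728260629422 phi 240.81585616691024 psi 151.4787431251138 z 0.029854142698140393 F [-1.3  0.1  0. ] left 23.684143833089763
side knob_tin [([0.51, 0.102, 0.024], 0.64, np.float64(179.7)), ([0.668, -0.342, -0.001], 0.47, np.float64(282.0))]
side knob_top [([0.506, 0.101, 0.099], 0.84, np.float64(180.3))]
side plain_tin1 [([0.645, 0.102, 0.03], 0.72, np.float64(0.4)), ([0.576, 0.165, 0.027], 0.66, np.float64(88.0)), ([0.581, 0.029, 0.03], 0.56, np.float64(275.4))]
top knob_tin [([0.509, 0.104, 0.028], 0.92, np.float64(177.5)), ([0.67, -0.343, -0.004], 0.64, np.float64(282.2))]
top knob_top [([0.507, 0.1, 0.096], 0.87, np.float64(181.2))]
top plain_tin1 [([0.645, 0.1, 0.026], 0.92, np.float64(359.2)), ([0.574, 0.17, 0.028], 0.76, np.float64(90.0))]
```

Request:
{"fn": "drive_tool", "kwargs": {"motion": [[[-0.024,0.0006,0,-0.0667],[-0.024,0.0006,0,-0.0667],[-0.024,0.0006,0,-0.0667],[-0.024,0.0006,0,-0.0667],[-0.024,0.0006,0,-0.0667],[-0.024,0.0006,0,-0.0667],[-0.016,0.0004,0,-0.0444],[-0.012,0.0003,0,-0.0333],[-0.008,0.0001,0,-0.0222],[0,0,0,0],[0,0,0,0]]]}}

```text
time: 15.6
position: [0.5589, -0.0348, 0.0303]
orientation: [0.054, 0.999, 0.0, 0.0]
contact_force: [0.9, 0.1, 0.5]
grip_width: 0.005
```

```bash
python3 - <<'E'
from h import *
arc(to=264.5);look()
p,d=bot.get_image("side");cv2.imwrite("pics/side7.png",cv2.resize(p[170:320,160:350,::-1],None,fx=4,fy=4))
p,d=bot.get_image("top");cv2.imwrite("pics/top7.png",cv2.resize(p[140:290,140:330,::-1],None,fx=4,fy=4))
E
```

```text
t 15.6 R 0.13711217021400893 phi 263.59119583825793 psi 173.8421264436098 z 0.030312084915066727 F [0.9 0.1 0.5] left 0.9088041617420686
side knob_tin [([0.515, 0.079, 0.028], 0.91, np.float64(200.8))]
side knob_top [([0.513, 0.078, 0.097], 0.86, np.float64(200.9))]
side plain_tin1 [([0.64, 0.129, 0.032], 0.9, np.float64(23.1)), ([0.603, 0.038, 0.032], 0.83, np.float64(294.5)), ([0.512, 0.436, -0.003], 0.74, np.float64(100.6)), ([0.553, 0.166, 0.026], 0.68, np.float64(108.1))]
top knob_tin [([0.514, 0.075, 0.025], 0.77, np.float64(203.4)), ([0.602, 0.036, 0.028], 0.45, np.float64(293.0))]
top knob_top [([0.511, 0.076, 0.098], 0.62, np.float64(202.3))]
top plain_tin1 [([0.641, 0.128, 0.027], 0.91, np.float64(21.9)), ([0.548, 0.163, 0.028], 0.68, np.float64(113.4)), ([0.603, 0.037, 0.03], 0.54, np.float64(294.2))]
```

View pics/side7.png

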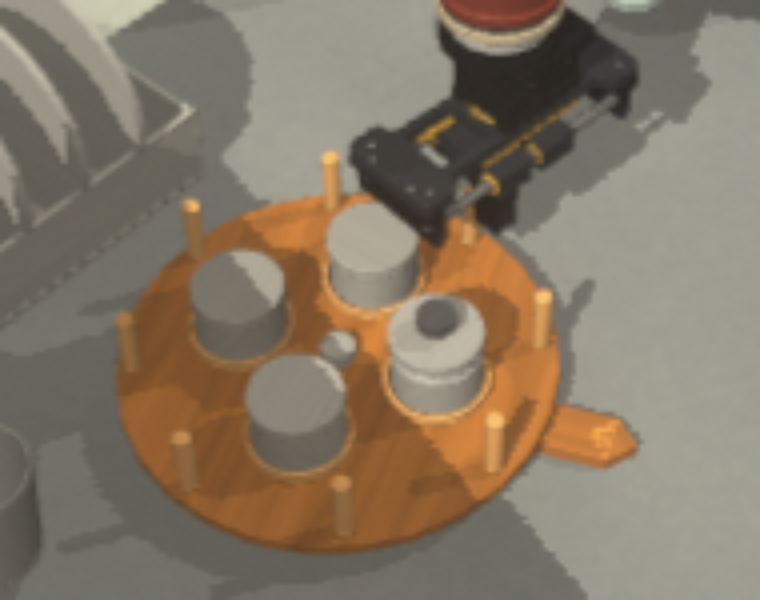

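View pics/top7.png

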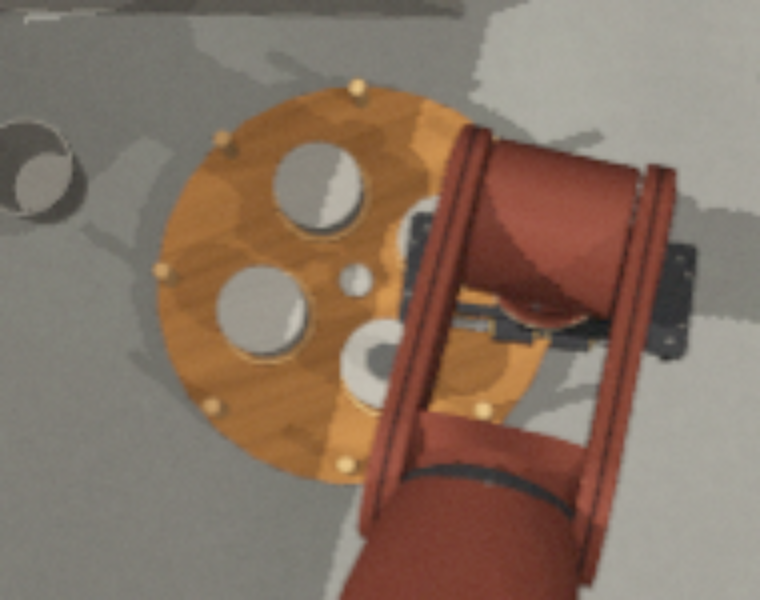

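Request:
{"fn": "drive_tool", "kwargs": {"motion": [[[-0.007,0,0,-0.02],[-0.006,0,0,-0.02],[0,0,0,0],[0,0,0,0],[0,0,0,0]]]}}

```text
time: 16.6
position: [0.5629, -0.0353, 0.0303]
orientation: [0.038, 0.999, -0.0, 0.0]
contact_force: [-0.3, -0.4, -0.3]
grip_width: 0.007
```

```bash
python3 - <<'E'
from h import *
arc(to=264.5);look()
E
```

```text
t 16.6 R 0.13727426525033815 phi 265.2683919797971 psi 175.6674120549956 z 0.030295887239152358 F [-0.3 -0.4 -0.3] left -0.7683919797971157
side knob_tin [([0.513, 0.077, 0.026], 0.63, np.float64(201.8))]
side knob_top [([0.513, 0.071, 0.098], 0.58, np.float64(206.5))]
side plain_tin1 [([0.552, 0.164, 0.028], 0.87, np.float64(109.3)), ([0.637, 0.129, 0.03], 0.62, np.float64(23.8))]
top knob_tin [([0.512, 0.075, 0.026], 0.64, np.float64(203.5))]
top knob_top [([0.515, 0.076, 0.098], 0.62, np.float64(203.1))]
top plain_tin1 [([0.549, 0.161, 0.03], 0.62, np.float64(112.9)), ([0.639, 0.127, 0.028], 0.6, np.float64(21.1))]
```

Request:
{"fn": "drive_tool", "kwargs": {"motion": [[[0.015,0,0,0],[0.015,0,0,0],[0,0,-0.1,0],[0,0,-0.15,0],[0,0,-0.15,0],[0,0,0,0]]]}}

```text
time: 17.6
position: [0.5582, -0.0355, 0.1581]
orientation: [0.038, 0.999, -0.001, 0.006]
contact_force: [0.1, 0.6, -0.1]
grip_width: 0.006
```

```bash
python3 - <<'E'
from h import *
go(.5135,.0745,.15,175.7,4);look()
E
```

```text
t 17.6 pos [ 0.5582 -0.0355  0.1581] psi 175.68 F [ 0.1  0.6 -0.1] w 0.006
d units/row [0.0441 0.0886 0.006 ] turn -0.0001
side knob_tin []
side knob_top []
side plain_tin1 [([0.551, 0.164, 0.026], 0.71, np.float64(110.6)), ([0.638, 0.128, 0.031], 0.65, np.float64(22.8)), ([0.605, 0.038, 0.031], 0.6, np.float64(295.5))]
top knob_tin [([0.514, 0.074, 0.025], 0.52, np.float64(204.3))]
top knob_top [([0.513, 0.073, 0.098], 0.48, np.float64(204.7))]
top plain_tin1 [([0.64, 0.131, 0.023], 0.87, np.float64(24.2)), ([0.546, 0.164, 0.027], 0.66, np.float64(114.0))]
```

Request:
{"fn": "drive_tool", "kwargs": {"motion": [[[0.044,0.0885,0,0],[0.044,0.0885,0,0],[0.044,0.0885,0,0],[0.044,0.0885,0,0],[0,0,0,0],[0,0,0,0]]]}}

```text
time: 18.6
position: [0.5087, 0.0755, 0.1497]
orientation: [0.037, 0.999, -0.0, -0.0]
contact_force: [0.1, -0.1, 0.2]
grip_width: 0.01
```

```bash
python3 - <<'E'
from h import *
go(.5135,.0740,.095,175.7,4)
p,d=bot.get_image("side");cv2.imwrite("pics/side8.png",cv2.resize(p[150:310,170:350,::-1],None,fx=4,fy=4))
E
```

```text
t 18.6 pos [0.5087 0.0755 0.1497] psi 175.76 F [ 0.1 -0.1  0.2] w 0.01
d units/row [-0.0041 -0.001   0.0456] turn 0.0003
```

View pics/side8.png

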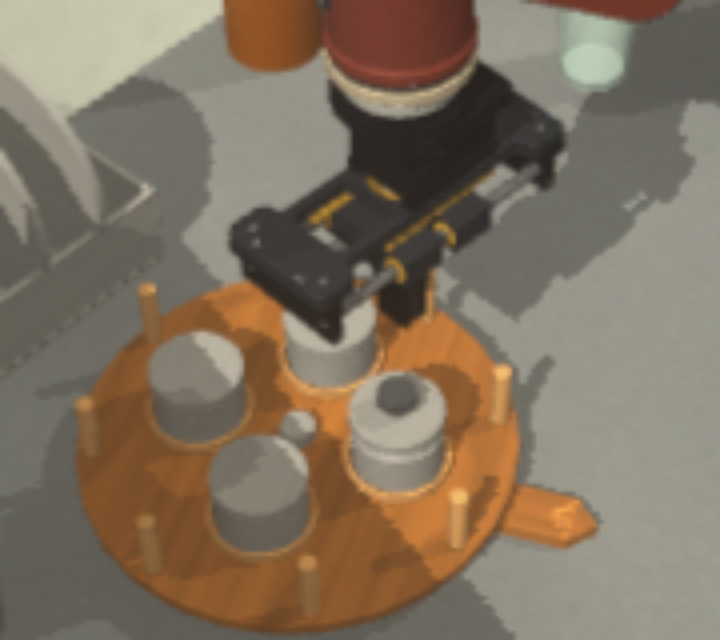

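```bash
python3 - <<'E'
from h import *
T=np.array(bot.observe()["position"]);r=R.from_quat(bot.observe()["orientation"])
p,X,u,v=cloud("side");L=r.inv().apply(X-T)
k=(np.abs(L[:,0])<.02)&(np.abs(L[:,1])<.03)&(L[:,2]>-.085)&(L[:,2]<.02)&(p[v,u].max(1)<90)
print(k.sum(),np.percentile(L[k],[2,50,98],axis=0),np.sort(L[k,2])[-6:])
E
```

```text
99 [[-0.00792659 -0.00704099 -0.06571511]
 [ 0.01014858  0.00833759 -0.04314287]
 [ 0.01308086  0.01292584 -0.0277361 ]] [-0.02946432 -0.0291098  -0.02881802 -0.02775903 -0.02718572 -0.02663999]
```

Request:
{"fn": "drive_tool", "kwargs": {"motion": [[[-0.016,-0.003,0,0],[0,0,0.05,0],[0,0,0.05,0],[0,0,0.05,0],[0,0,0.05,0],[0,0,0,0],[0,0,0,0]]]}}

```text
time: 19.4
position: [0.5132, 0.074, 0.0895]
orientation: [0.038, 0.999, -0.0, -0.001]
contact_force: [1.0, -0.4, 0.3]
grip_width: 0.005
```

```bash
python3 - <<'E'
from h import *
go(.5135,.0740,.070,175.7,1)
p,d=bot.get_image("side");cv2.imwrite("pics/side9.png",cv2.resize(p[190:310,220:350,::-1],None,fx=5,fy=5))
E
```

```text
t 19.4 pos [0.5132 0.074  0.0895] psi 175.67 F [ 1.  -0.4  0.3] w 0.005
d units/row [-0.001  -0.      0.0649] turn -0.0006
```

View pics/side9.png

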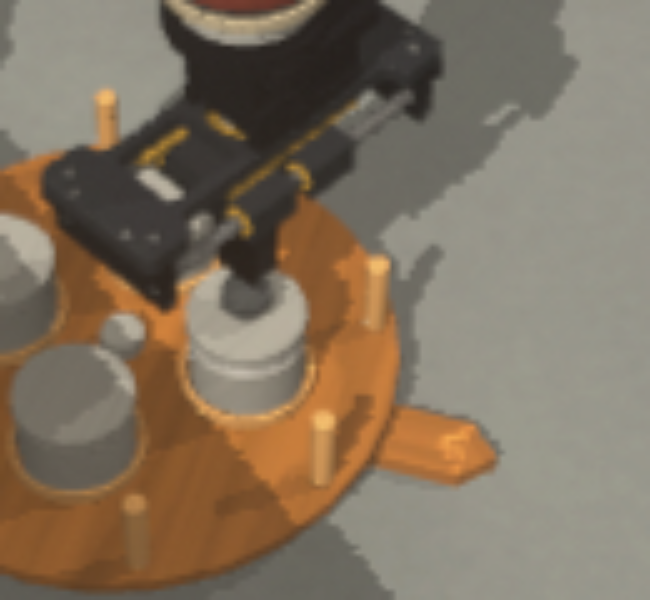

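Request:
{"fn": "drive_tool", "kwargs": {"motion": [[[0,0,0.02,0],[0,0,0.02,0],[0,0,0.015,0],[0,0,0.007,0],[0,0,0.007,0],[0,0,0,0],[0,0,0,0]]]}}

```text
time: 20.15
position: [0.514, 0.074, 0.0696]
orientation: [0.038, 0.999, 0.0, 0.0]
contact_force: [-0.3, -0.4, 0.7]
grip_width: -0.001
```

Request:
{"fn": "drive_tool", "kwargs": {"motion": [[[0,0,0.007,0],[0,0,0.007,0],[0,0,0,0],[0,0,0,0]]]}}

```text
time: 20.55
position: [0.5141, 0.074, 0.0654]
orientation: [0.038, 0.999, 0.0, 0.0]
contact_force: [1.1, -0.3, 0.8]
grip_width: 0.007
```

Request:
{"fn": "drive_tool", "kwargs": {"motion": [[[0,0,0.007,0],[0,0,0.007,0],[0,0,0,0],[0,0,0,0]]]}}

```text
time: 20.95
position: [0.5145, 0.0738, 0.0632]
orientation: [0.038, 0.999, -0.0, 0.001]
contact_force: [-5.6, -1.0, 16.1]
grip_width: 0.004
```

Request:
{"fn": "drive_tool", "kwargs": {"motion": [[[0,0,0.003,0],[0,0,0.003,0],[0,0,0,0],[0,0,0,0]]]}}

```text
time: 21.35
position: [0.515, 0.0735, 0.0631]
orientation: [0.038, 0.999, -0.001, 0.001]
contact_force: [-10.8, -2.0, 27.6]
grip_width: 0.005
```

```bash
python3 - <<'E'
from h import *
go(.5135,.0740,.070,175.7,1)
p,d=bot.get_image("side");cv2.imwrite("pics/side10.png",cv2.resize(p[190:310,220:350,::-1],None,fx=5,fy=5))
look()
E
```

```text
t 21.35 pos [0.515  0.0735 0.0631] psi 175.7 F [-10.8  -2.   27.6] w 0.005
d units/row [ 0.0049  0.0011 -0.023 ] turn 0.0
side knob_tin [([0.516, 0.079, 0.026], 0.69, np.float64(201.2))]
side knob_top [([0.516, 0.072, 0.092], 0.63, np.float64(206.6))]
side plain_tin1 [([0.637, 0.131, 0.031], 0.9, np.float64(25.3)), ([0.55, 0.164, 0.026], 0.6, np.float64(111.0)), ([0.606, 0.037, 0.031], 0.53, np.float64(296.4))]
top knob_tin []
top knob_top []
top plain_tin1 [([0.637, 0.13, 0.024], 0.84, np.float64(24.0))]
```

View pics/side10.png

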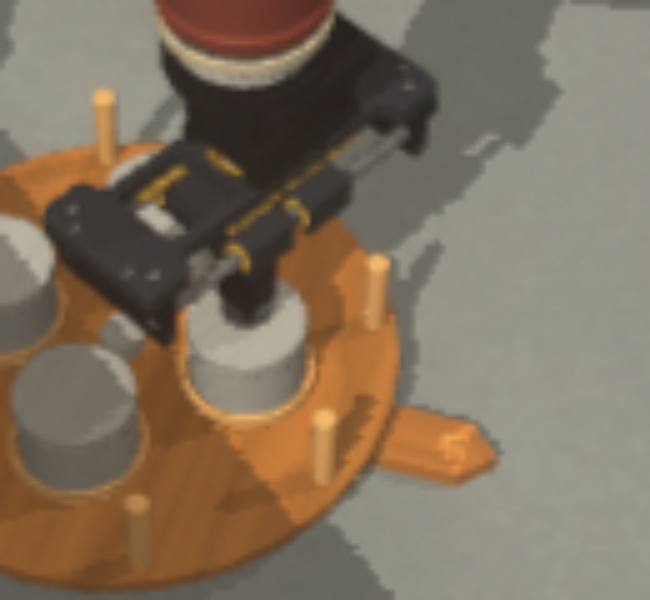

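The gap under the lid is gone, and the tool has stopped against a hard stop (27 N with no further travel). Retreating straight up.

Request:
{"fn": "drive_tool", "kwargs": {"motion": [[[0,0,-0.01,0],[0,0,-0.03,0],[0,0,-0.1,0],[0,0,-0.16,0],[0,0,-0.16,0],[0,0,0,0]]]}}

```text
time: 22.4
position: [0.5183, 0.0741, 0.2052]
orientation: [0.038, 0.999, 0.0, 0.006]
contact_force: [1.8, -0.3, 0.1]
grip_width: 0.008
```

Request:
{"fn": "drive_tool", "kwargs": {"motion": [[[0,-0.16,0,0],[0,-0.16,0,0],[0,-0.16,0,0],[0,-0.16,0,0],[0,-0.16,0,0],[0,0,0,0],[0,0,0,0],[0,0,0,0]]]}}

```text
time: 23.2
position: [0.4955, -0.1642, 0.1967]
orientation: [0.038, 0.999, 0.001, -0.0]
contact_force: [-0.6, 0.1, 0.4]
grip_width: 0.006
```

```bash
python3 - <<'E'
from h import *
go(.5135,.0740,.070,175.7,1)
look()
p,d=bot.get_image("side");cv2.imwrite("pics/side11.png",cv2.resize(p[180:320,170:350,::-1],None,fx=4,fy=4))
p,X,u,v=cloud("side")
print(np.round(proj("side",[[.513,.074,.09],[.513,.074,.098]]),1))
for c in((.513,.074),(.515,.073)):
    m=(np.hypot(X[:,0]-c[0],X[:,1]-c[1])<.011)&(X[:,2]>.06);print("knob top z",np.percentile(X[m,2],[50,80,95]),m.sum())
    m=(np.hypot(X[:,0]-c[0],X[:,1]-c[1])>.018)&(np.hypot(X[:,0]-c[0],X[:,1]-c[1])<.027)&(X[:,2]>.055);print("lid z",np.median(X[m,2]),m.sum())
E
```

```text
t 23.2 pos [ 0.4955 -0.1642  0.1967] psi 175.7 F [-0.6  0.1  0.4] w 0.006
d units/row [-7.000e-04  7.959e-01  4.233e-01] turn -0.0
side knob_tin [([0.517, 0.077, 0.025], 0.75, np.float64(203.3))]
side knob_top [([0.511, 0.074, 0.093], 0.72, np.float64(203.7))]
side plain_tin1 [([0.608, 0.036, 0.027], 0.89, np.float64(297.2)), ([0.64, 0.13, 0.028], 0.66, np.float64(23.4)), ([0.506, 0.432, -0.0], 0.47, np.float64(101.6))]
top knob_tin [([0.509, 0.075, 0.024], 0.93, np.float64(202.0))]
top knob_top [([0.514, 0.072, 0.09], 0.71, np.float64(206.1))]
top plain_tin1 [([0.639, 0.132, 0.027], 0.92, np.float64(25.5)), ([0.547, 0.16, 0.028], 0.9, np.float64(115.3))]
[[269.2 249.1]
 [269.2 247.1]]
knob top z [0.08860043 0.08966232 0.09129565] 58
lid z 0.07308125632386742 138
knob top z [0.08867412 0.08967618 0.09133211] 55
lid z 0.07305035641547475 147
```

View pics/side11.png

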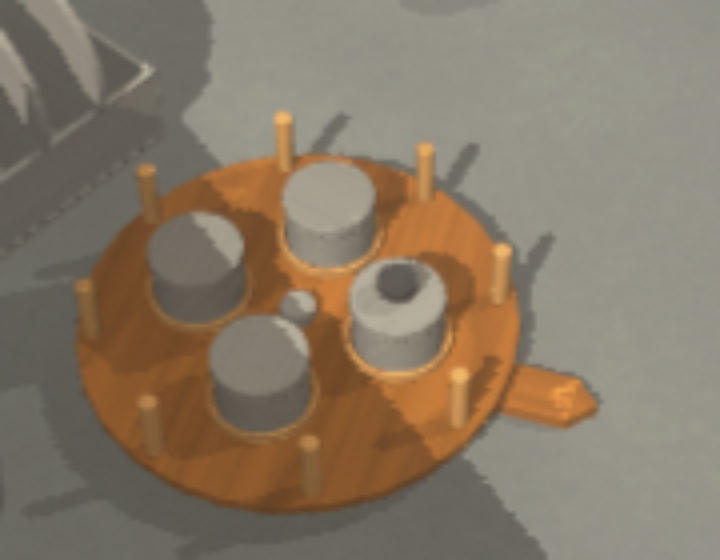

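The lid is home: the knob top measures z ≈ 0.089 and the lid 0.073. The tin is at about (0.513, 0.074), and the front spot is at (0.512, 0.073). The arm is clear, so I'm handing in.

```bash
python3 -c "
from rig import bot
print(bot.hand_in())"
```

```text
the job is handed in; nothing more can be done
None
```

The knobbed tin is at the front with its lid pressed home. I handed the job in at about 24 s of the 72 s allowed; the hand-in reports no verdict.

**What I did:** I pushed one rim peg with the shut fingers and turned the deck about 108° counter-clockwise. Then I pressed the lid straight down to its hard stop, at about 28 N, and withdrew the arm clear of everything.

**Last checks:**
- **Position:** the tin's centre was about (0.513, 0.075), a few mm from my estimate of the front place (0.512, 0.073), so inside the 14 mm limit. Single camera readings varied by about 5 mm.
- **Lid:** the knob top measured z ≈ 0.089–0.091 (0.098 before pressing), and the gap under the lid is closed in the picture.
- **Other things:** the plain tins stand upright in their rings in the last picture. I did not measure the big tins, shaker, tumbler or spatula again at the end, but the arm passed well clear of them.

**What disagreed:**
- **Finger height:** the fingertips are about 28 mm higher than the reported TCP. My first sweep therefore passed over the pegs without touching anything; I measured the offset from depth and allowed for it.
- **Sideways force:** while pressing, the sensor also showed about 11 N sideways, but the tin and deck did not visibly move.

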